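Clamp a circuit board in its holder and lock the jaw with the knurled thumbscrew

TASK

Clamp the circuit board in the board holder: slide the loose jaw along its rails until the board sits square against the fixed jaw with no play, then lock the jaw by turning its knurled thumbscrew clockwise until it seats firmly. Stop there, finger-tight, do not force the screw or squeeze the board hard, and leave the things lying round the holder where they are.

Things in the scene. Friction and masses are not known exactly. Their poses are not given: they have to be found in the camera images.
- holder: Board holder, fixed on a plywood riser 60 mm high: aluminium base plate 112 x 284 mm with two steel rails along it (10 mm wide, 60 mm apart, tops 25 mm above the holder's underside), a fixed jaw across its -y end and a sliding jaw on the rails. Origin: centre of its underside; +y runs along the rails from the fixed to the sliding jaw, z up.
- fixed_jaw_face (a point): Middle of the fixed jaw's stop face, 32 mm above the holder's underside, at y = -112 mm in the holder's frame. The face is 100 mm wide and square to the rails; a lip above it reaches 4 mm over the board's edge.
- board: Green circuit board, 95 x 125 x 26 mm, loose, lying flat on the two rails between the jaws, a little askew and short of the fixed jaw. Its edge is 2 mm thick, 6 to 8 mm above its underside. Origin: centre of its underside; long axis y, along the rails. Home against the fixed jaw and square, its centre is at y = -50 mm in the holder's frame.
- jaw_face (a point): Middle of the sliding jaw's clamping face, 32 mm above the holder's underside. The jaw is an aluminium saddle, 100 mm wide, 44 mm from face to back, top 46 mm above the holder's underside. With its screw loose it slides along the rails against about 4 N of friction and stays where it is left; closed on the board its face is at y = +12 to +13 mm in the holder's frame.
- jaw_back (a point): Middle of the sliding jaw's flat back face (80 mm wide, 26 to 44 mm above the holder's underside; this point 35 mm above it), 44 mm behind the clamping face. The place to push the jaw from, towards the fixed jaw (holder -y). The space behind it is free but for two 8 mm stop pins on the rails' ends.
- screw_head (a point): Middle of the thumbscrew's knurled steel head: an upright cylinder 26 mm across, 18 mm high, standing free on the sliding jaw, 9 mm above a round boss, 27 mm behind the clamping face. It turns about the vertical, clockwise seen from above to tighten, going down 2 mm a turn, and stays where it is left.
- lock_shoe: Captive brass shoe, 15 mm across, under the sliding jaw on the screw's axis (origin at rail-top height); the seated screw presses it on the bed and so locks the jaw. The screw runs freely (0.04 N m) for 0.25 to 0.9 turn, different each time; where it seats the resistance jumps to about 0.2 N m, then climbs 0.35 N m per radian. Firm: 0.25 to 0.45 N m; over 0.55 is too tight.
- flux_tub: Open round tub, cream, 67 mm across, 42 mm high, on the riser; origin centre of underside. Leave it alone.
- solder_spool: Reel of solder with green flanges, 56 mm across, 36 mm high, lying flat on the riser; origin under it, 9 mm off its axis. Leave it alone.
- heat_sink: Finned aluminium heat sink, 38 x 65 x 26 mm, on the riser at the fixed jaw's end; origin centre of underside. Leave it alone.
- tweezers: Steel tweezers, 120 mm long, 10 mm high, lying flat on the riser behind the holder, alongside it; origin centre of underside. Leave them alone.

How it is judged:
On the way, in this order (a step that is already met when the one before it is completed fails the run):
1. the jaw has closed on the board and the board is home against the fixed jaw (y of board in the frame of holder below -0.048 m and y of jaw_face in the frame of holder below 0.015 m), for 0.2 s.
2. the thumbscrew has seated (contact force between lock_shoe and anything else above 3 N), for 0.2 s.
At the end, for the whole second after the job is handed in: The board lies flat on the rails, square to the holder (within 0.03 rad) and within 2 mm of the fixed jaw, the sliding jaw is closed on it (within 2.5 mm of its closed place), the screw's shoe presses on the bed with 3 to 35 N, and the board is at rest (all of step 1 and angle between the y axis of board and the y axis of holder, either way round below 0.03 rad and x of board in the frame of holder between -0.015 and 0.015 m and z of board in the frame of holder between 0.022 and 0.028 m and contact force between lock_shoe and anything else between 3 and 35 N and linear speed of board below 0.01 m/s); the robot touches nothing.
It fails at once if the screw is overtightened: its shoe presses with more than 35 N (contact force between lock_shoe and anything else above 35 N).
It fails at once if the board is squeezed hard: it is pressed against the holder with more than 60 N (contact force between board and holder above 60 N).
It fails at once if a thing beside the holder is pushed more than 20 mm (distance of any of flux_tub, solder_spool, heat_sink, tweezers from where it was at the start of the episode above 0.02 m).
It also fails if it takes over 72 s, if anything falls off the work surface, if the arm or the gripper's body presses on something with over 40 N, if the wrist force passes 120 N, or if a joint passes its speed limit or range.

ROBOT

A 6-joint arm with a two-finger parallel gripper is mounted at the origin on a cart in front of the work surface, level with it; the furniture and walls round the work are solid. World frame = base frame: x ahead of the robot, y to its left, z up, the work surface at z = 0. Lengths are in m, angles in rad, forces in N, time in s.
With the tool pointing down it reaches from about 0.225 to 0.875 m from the base axis. Payload 3.4 kg.
Tool frame: the origin (TCP) lies at the very end of the fingers, on their centre line; the grasp point (between the pads) lies 19 mm behind it; z points along the fingers, y is the line along which they close (so a half turn about z gives the same grasp; the last joint's range is limited). The gripper opens to 85 mm and grips with 20 to 120 N. Pads are 22 mm wide; open, the fingers measure 114 mm over their backs; the gripper's body (76 mm by 85 mm) begins 54 mm behind the grasp point. The pads swing forward as they close: fully open they stand 13 mm farther back than shut.
Start: joints at [1.009, 0.276, 1.505, -0, 1.361, -0.121], TCP at [0.245, 0.52, 0.231] pointing down, gripper open.
Joint ranges: [-2.89, 2.89], [-0.75, 2.08], [0.22, 2.7], [-1.18, 4.32], [0.11, 2.71], [-2.7, 2.7]. Speed limits (rad/s): [2.57, 2.57, 3.14, 3.14, 3.14, 3.14].

INTERFACE

Orientations are given as a unit quaternion [w, x, y, z].
In Python, from rig import manip, get_image, camera_info gives the robot as it stands. The module is installed in compiled form; this text tells all that it offers.
- The arm moves only by the shell command python3 -m crank 'ROWS' [FORCE]. ROWS is a JSON object of lists of equal length, an entry for each row: "translation": the shift along the tool's x, y, z in mm, a list of three; "roll": the turn about the tool's z in rad; "fingers": the opening, from 0 (shut) to 1 (fully open). A call has 1 to 8 rows; each row shifts and turns the commanded pose from where the row before left it, along the tool's axes as they then stand; what a row does not reach is not made up. A row lasts 1/10 s, in which the tool goes at most 50 mm and 8.59 degrees, less where a joint would pass 70% of its speed; a pose out of reach is approached as far as the arm can. A call is refused whole if a number of a shift passes 50 or a number of a turn 0.15, either way. A call with a gripper value outside its range is refused whole. The fingers move at their own pace and stop on an object; FORCE is the grip in N (left out, the last holds). Time passes only in rows, so rows that do not move let the fingers close. It gives the time, the measured TCP pose, the force, the opening and the grip force at its end, in the units of the state.
- manip.get_state(): the state, without advancing time (a new reading comes with each control period).
- get_image(name): name is "scene" or "side" or "wrist"; returns the picture (480x640x3 uint8, blue, green, red); there is no depth.
- camera_info(name): a dict with "mtx" (3x3 intrinsics, pixels), "D" ([k1, k2, p1, p2, k3] as OpenCV has them; the pictures are not rectified), "rvec" (rotation vector, rad) and "tvec" (3), from world to camera coordinates, as OpenCV has them. Camera axes: x right, y down, z forward; pixel columns grow to the right and rows downward; lengths in m; the calibration is good to about 2 mm. A picture is of the moment at which its call begins: read the wrist's pose just before it. camera_info takes no time and is no camera call; for the wrist camera it gives the pose at the moment of the call.
- manip.sign_off(): hands the job in; it is judged then, once.
The state is a dict: "clock": time; "qpos": joint angles; "qd": joint speeds; "effort": joint torques, N m; "position": TCP position; "ee_rot": TCP orientation; "contact_force": force on the tool from outside, world axes, zero at the start; "moment": the same for the moment, N m; "width": finger opening in m; "gripper_force": force on a finger pad.
Only numpy, scipy, OpenCV 4.12 (cv2) and the standard library are available. Lean on these libraries where they do the work, as an engineer would, in place of code of your own. Each camera call takes 0.05 s, during which the arm holds its last target. There are 200 camera calls.

## Working session

There is one attempt and no reset: what is moved stays moved. The work goes in short steps, Python scripts to look and compute and a shell command to move; the robot and the scene stay as the last step left them, time stands still between calls to the robot, and variables do not carry over. Pictures are saved under pics/ and viewed, at most 10 in all, crops included, and the job is handed in when it is done.

```bash
mkdir -p pics; python3 - <<'E'
from rig import manip,get_image,camera_info
import cv2
for n in("scene","side"):
    cv2.imwrite(f"pics/{n}0.png",get_image(n)); c=camera_info(n); print(n,c)
print(manip.get_state())
E
```

```text
scene {'mtx': array([[454.70380463,   0.        , 316.36667955],
       [  0.        , 454.70380463, 242.58098162],
       [  0.        ,   0.        ,   1.        ]]), 'D': array([-0.1045043,  0.       ,  0.       ,  0.       ,  0.       ]), 'rvec': array([ 1.89295565, -0.77514512,  0.5097599 ]), 'tvec': array([-0.34467687,  0.30765034,  0.54903011])}
side {'mtx': array([[478.98779143,   0.        , 315.55975147],
       [  0.        , 478.98779143, 246.29121965],
       [  0.        ,   0.        ,   1.        ]]), 'D': array([0.02120646, 0.        , 0.        , 0.        , 0.        ]), 'rvec': array([ 2.27730557, -0.35376987,  0.17059814]), 'tvec': array([-0.47337082,  0.21531303,  0.81650805])}
{'clock': 0.1, 'qpos': array([ 1.00900982e+00,  2.76543555e-01,  1.50599274e+00, -4.22354188e-06,
        1.36072693e+00, -1.21000452e-01]), 'qd': array([-8.66936949e-04, -1.86943745e-03, -1.83948379e-03,  3.44700139e-05,
       -8.14445603e-04,  5.66547298e-04]), 'effort': array([ 2.20744296e-03, -4.17700052e+01, -2.46405548e+01, -1.99804217e-04,
        5.73398487e-03,  1.61892507e-05]), 'position': array([0.24507722, 0.51963403, 0.23052499]), 'ee_rot': array([-2.77707168e-04,  2.18612654e-01,  9.75811360e-01, -7.87768885e-04]), 'contact_force': array([-0.13590251, -0.13794738, -0.92805158]), 'moment': array([-0.00212567,  0.0124612 ,  0.0585761 ]), 'gripper_force': 0.0, 'width': 0.08543586001417339}
```

View pics/scene0.png

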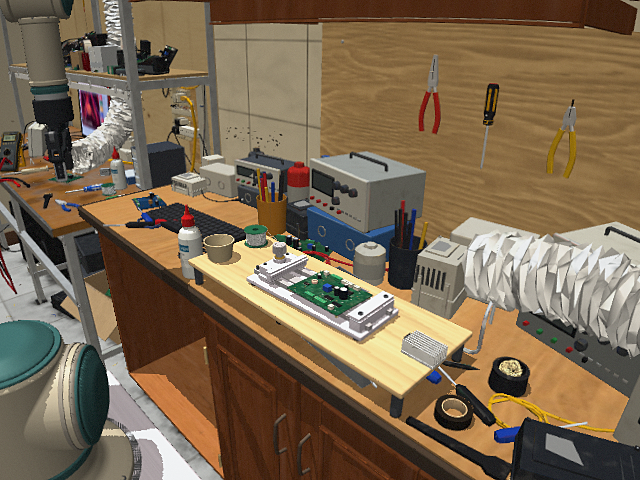

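View pics/side0.png

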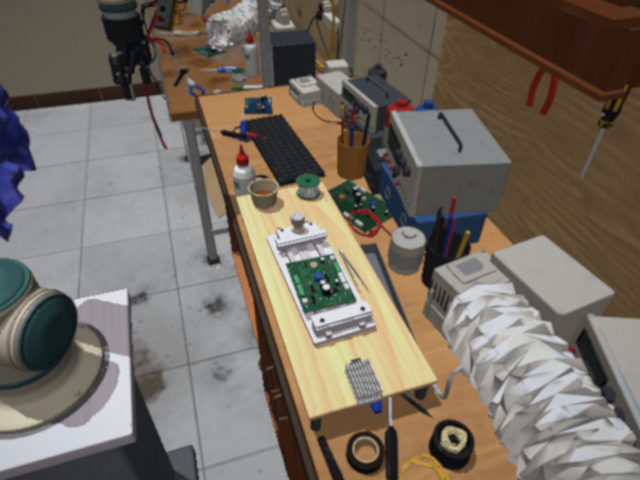

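```bash
python3 - <<'E'
import cv2,numpy as np
a=cv2.imread("pics/scene0.png")[225:345,235:405]; b=cv2.imread("pics/side0.png")[200:350,250:390]
a=cv2.resize(a,None,fx=4,fy=4,interpolation=cv2.INTER_CUBIC);cv2.imwrite("pics/a.png",a)
b=cv2.resize(b,None,fx=4,fy=4,interpolation=cv2.INTER_CUBIC);cv2.imwrite("pics/b.png",b)
E
```

```text
(no output)
```

View pics/a.png

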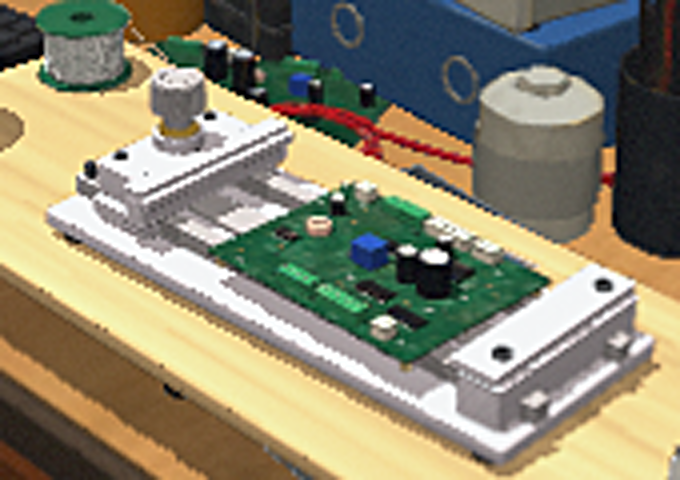

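View pics/b.png

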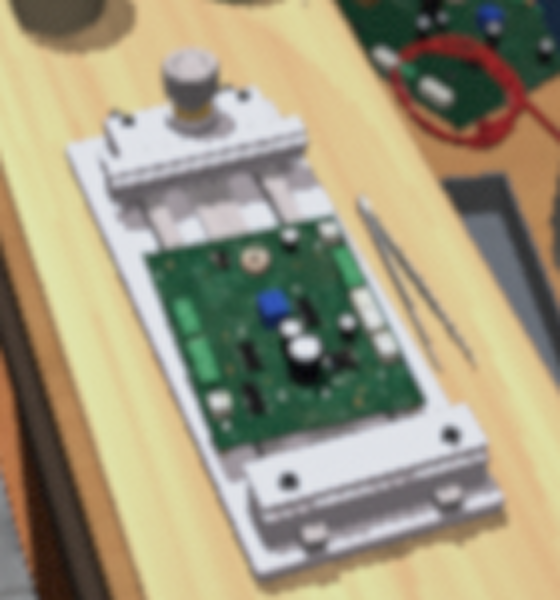

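```bash
cat > h.py <<'E'
import cv2,numpy as np
from rig import manip,get_image,camera_info
def ray(c,px):
    u=cv2.undistortPoints(np.array([[px]],float),c["mtx"],c["D"])[0,0]
    R=cv2.Rodrigues(c["rvec"])[0]; t=np.asarray(c["tvec"]).ravel()
    d=R.T@np.array([u[0],u[1],1]); return -R.T@t,d/np.linalg.norm(d)
def plane(c,px,z):
    o,d=ray(c,px); return o+d*(z-o[2])/d[2]
def tri(rs):
    A=sum(np.eye(3)-np.outer(d,d) for o,d in rs); b=sum((np.eye(3)-np.outer(d,d))@o for o,d in rs)
    return np.linalg.solve(A,b)
E
python3 - <<'E'
from h import *
s,d=camera_info("scene"),camera_info("side")
for n,p,q in [("head",(279.5,245),(297.5,215)),("scrL",(360.5,313.5),(322.25,320.5)),("scrR",(386,296.5),(362.75,308.5)),("baseNL",(247,279.5),(268,237))]:
    r=[ray(s,p),ray(d,q)];x=tri(r); print(n,x.round(4),[np.linalg.norm(np.cross(x-o,k)).round(4) for o,k in r])
for n,q,z in [("scrL",(322.25,320.5),.106),("scrR",(362.75,308.5),.106),("tub",(263,187),.102),("spool",(308,182),.096),("tw",(340,251),.07),("tw2",(368,290),.07),("hs",(364,380),.08),("jawtopFL",(277,246),.106),("jawtopFR",(326,231),.106),("bd1",(286.5,264),.092),("bd2",(331.5,255),.092),("bd3",(305,311.5),.092),("bd4",(355.5,301),.092)]: print(n,plane(d,q,z).round(4))
E
```

```text
head [0.4977 0.116  0.1364] [np.float64(0.0018), np.float64(0.0018)]
scrL [ 0.4705 -0.1162  0.1008] [np.float64(0.0003), np.float64(0.0003)]
scrR [ 0.5429 -0.1126  0.1007] [np.float64(0.0007), np.float64(0.0007)]
baseNL [0.4441 0.155  0.0633] [np.float64(0.0009), np.float64(0.0009)]
scrL [ 0.4691 -0.1199  0.106 ]
scrR [ 0.5409 -0.1159  0.106 ]
tub [0.4651 0.2798 0.102 ]
spool [0.5682 0.2777 0.096 ]
tw [0.5686 0.0647 0.07  ]
tw2 [ 0.581  -0.0496  0.07  ]
hs [ 0.4999 -0.2268  0.08  ]
jawtopFL [0.4446 0.0766 0.106 ]
jawtopFR [0.5473 0.0909 0.106 ]
bd1 [0.4522 0.0381 0.092 ]
bd2 [0.5401 0.0364 0.092 ]
bd3 [ 0.4515 -0.082   0.092 ]
bd4 [ 0.5409 -0.0856  0.092 ]
```

```bash
python3 - <<'E'
from h import *
s,d=camera_info("scene"),camera_info("side")
print(tri([ray(s,(187,212)),ray(d,(241,150))]))
E
python3 -m crank '{"translation":[[0,0,-8],[0,0,-8],[0,0,-8],[0,0,-8],[0,0,-8],[0,0,-8],[0,0,-8],[0,0,-8]],"roll":[0.135,0.135,0.135,0.135,0.135,0.135,0.135,0.135],"fingers":[0.5,0.5,0.5,0.5,0.5,0.5,0.5,0.5]}'
```

```text
[0.43761268 0.35837557 0.15330615]
clock: 0.9
position: [0.2452, 0.5198, 0.2951]
ee_rot: [0.0, 0.691, 0.723, -0.001]
contact_force: [0.4, 0.3, 0.5]
width: 0.0425
gripper_force: 0.0
```

```bash
python3 -m crank '{"translation":[[-38,30,0],[-38,30,0],[-38,30,0],[-38,30,0],[-38,30,0],[-38,30,0],[-38,30,0],[-38,30,0]],"roll":[0,0,0,0,0,0,0,0],"fingers":[0.5,0.5,0.5,0.5,0.5,0.5,0.5,0.5]}'
python3 -m crank '{"translation":[[-20,0,0],[-20,0,0],[0,0,0],[0,0,0]],"roll":[0,0,0,0],"fingers":[0.5,0.5,0.5,0.5]}'
python3 - <<'E'
from h import *
im=get_image("wrist");cv2.imwrite("pics/w1.png",im);import pickle;pickle.dump(camera_info("wrist"),open("w1.pkl","wb"))
E
```

```text
clock: 1.7
position: [0.501, 0.2267, 0.295]
ee_rot: [-0.0, 0.689, 0.725, -0.0]
contact_force: [0.7, 0.9, 0.3]
width: 0.0428
gripper_force: 0.0
clock: 2.1
position: [0.5021, 0.1886, 0.295]
ee_rot: [-0.0, 0.69, 0.724, 0.0]
contact_force: [0.2, -0.1, 0.1]
width: 0.0428
gripper_force: 0.0
```

View pics/w1.png

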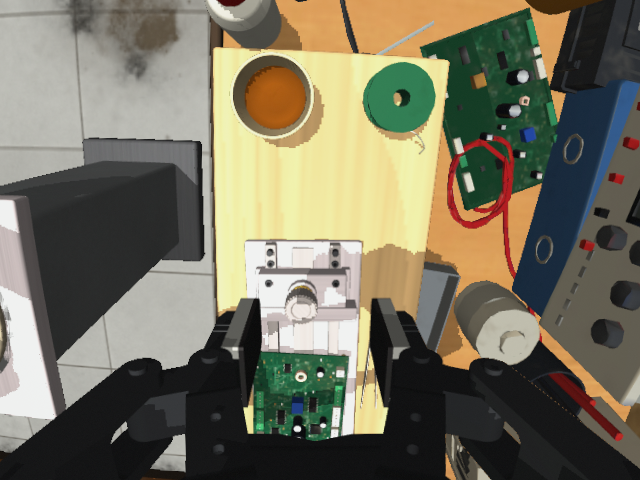

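```bash
python3 - <<'E'
from h import *
import pickle
c=pickle.load(open("w1.pkl","rb"))
for n,p,z in [("bL",(247,241),.068),("bR",(361,240),.068),("bR2",(360,300),.068),("jbL",(258,270),.104),("jbR",(347,271),.104),("jfL",(262,319),.106),("jfR",(355,318),.106),("headtop",(303,308),.136),("headtopB",(300,308),.132),("tubc",(272,96),.1)]: print(n,plane(c,p,z).round(4))
s,d=camera_info("scene"),camera_info("side")
print(tri([ray(s,(279.5,245)),ray(d,(297.5,215)),ray(c,(302,308))]))
im=cv2.imread("pics/w1.png")[225:345,220:400]
cv2.imwrite("pics/w1c.png",cv2.resize(im,None,fx=4.4,fy=4.4,interpolation=cv2.INTER_CUBIC))
E
```

```text
bL [0.439  0.1464 0.068 ]
bR [0.5488 0.1529 0.068 ]
bR2 [0.5532 0.0895 0.068 ]
jbL [0.4546 0.1314 0.104 ]
jbR [0.5339 0.1344 0.104 ]
jfL [0.4588 0.0837 0.106 ]
jfR [0.5446 0.089  0.106 ]
headtop [0.4964 0.1122 0.136 ]
headtopB [0.4939 0.11   0.132 ]
tubc [0.4635 0.2795 0.1   ]
[0.49611505 0.11342962 0.13826828]
```

View pics/w1c.png

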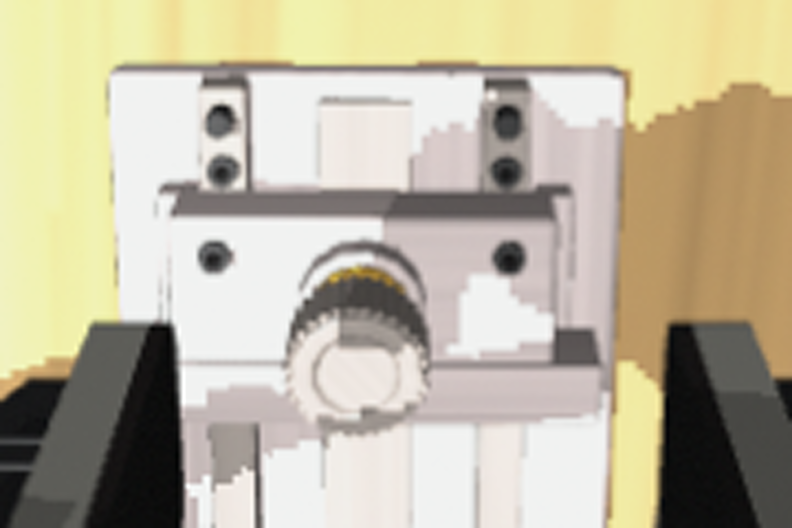

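```bash
python3 -m crank '{"translation":[[-28,-10,-0],[0,0,40],[0,0,40],[0,0,40],[0,0,40],[0,0,25],[0,0,10],[0,0,7]],"roll":[0,0,0,0,0,0,0,0],"fingers":[0,0,0,0,0,0,0,0]}'
python3 -m crank '{"translation":[[0,0,0],[-5,0,0],[-5,0,0],[-3,0,0],[-3,0,0],[-3,0,0],[-3,0,0],[0,0,0]],"roll":[0,0,0,0,0,0,0,0],"fingers":[0,0,0,0,0,0,0,0]}'
```

```text
clock: 2.95
position: [0.4936, 0.161, 0.0928]
ee_rot: [-0.0, 0.689, 0.725, -0.0]
contact_force: [-0.2, 0.3, 0.5]
width: 0.0
gripper_force: 0.0
clock: 3.75
position: [0.4949, 0.1383, 0.0935]
ee_rot: [-0.0, 0.69, 0.724, 0.001]
contact_force: [-1.2, 2.0, 0.9]
width: -0.0001
gripper_force: 1.1
```

```bash
python3 -m crank '{"translation":[[-5,0,0],[-5,0,0],[-5,0,0],[-5,0,0],[-5,0,0],[-5,0,0],[-5,0,0],[-3,0,0]],"roll":[0,0,0,0,0,0,0,0],"fingers":[0,0,0,0,0,0,0,0]}'
python3 -m crank '{"translation":[[-3,0,0],[-3,0,0],[-2,0,0],[-2,0,0],[-2,0,0],[-1,0,0],[0,0,0],[0,0,0]],"roll":[0,0,0,0,0,0,0,0],"fingers":[0,0,0,0,0,0,0,0]}'
```

```text
clock: 4.55
position: [0.4966, 0.1009, 0.0935]
ee_rot: [-0.001, 0.689, 0.724, 0.001]
contact_force: [-0.5, 5.2, 3.0]
width: 0.0001
gripper_force: 2.5
clock: 5.35
position: [0.4972, 0.0873, 0.0934]
ee_rot: [-0.0, 0.689, 0.725, 0.0]
contact_force: [-0.7, 5.5, 2.7]
width: 0.0004
gripper_force: 2.3
```

```bash
python3 -m crank '{"translation":[[-1,0,0],[-1,0,0],[-1,0,0],[-1,0,0],[-1,0,0],[-1,0,0],[0,0,0],[0,0,0]],"roll":[0,0,0,0,0,0,0,0],"fingers":[0,0,0,0,0,0,0,0]}'
python3 -m crank '{"translation":[[-1,0,0],[0,0,0],[-1,0,0],[0,0,0]],"roll":[0,0,0,0],"fingers":[0,0,0,0]}'
```

```text
clock: 6.15
position: [0.4975, 0.0812, 0.0933]
ee_rot: [-0.0, 0.689, 0.725, -0.0]
contact_force: [-1.2, 3.7, 2.8]
width: 0.0
gripper_force: 2.3
clock: 6.55
position: [0.4976, 0.0791, 0.0933]
ee_rot: [-0.0, 0.689, 0.725, -0.0]
contact_force: [-1.7, 4.4, 3.5]
width: 0.0005
gripper_force: 2.3
```

```bash
python3 -m crank '{"translation":[[-1,0,0],[0,0,0],[-1,0,0],[0,0,0]],"roll":[0,0,0,0],"fingers":[0,0,0,0]}'
python3 -m crank '{"translation":[[-1,0,0],[0,0,0],[0,0,0]],"roll":[0,0,0],"fingers":[0,0,0]}'
python3 -m crank '{"translation":[[-1,0,0],[0,0,0],[0,0,0]],"roll":[0,0,0],"fingers":[0,0,0]}'
```

```text
clock: 6.95
position: [0.4977, 0.0771, 0.0933]
ee_rot: [-0.0, 0.689, 0.725, -0.0]
contact_force: [-1.1, 3.9, 2.6]
width: 0.0003
gripper_force: 2.2
clock: 7.25
position: [0.4978, 0.0761, 0.0932]
ee_rot: [-0.0, 0.689, 0.725, -0.0]
contact_force: [-1.4, 4.8, 3.0]
width: -0.0002
gripper_force: 2.2
clock: 7.55
position: [0.4978, 0.0758, 0.0933]
ee_rot: [-0.001, 0.689, 0.724, 0.0]
contact_force: [-2.0, 6.2, 4.3]
width: 0.0004
gripper_force: 3.3
```

```bash
python3 -m crank '{"translation":[[-1,0,0],[0,0,0],[0,0,0]],"roll":[0,0,0],"fingers":[0,0,0]}'
python3 -m crank '{"translation":[[-1,0,0],[0,0,0],[0,0,0]],"roll":[0,0,0],"fingers":[0,0,0]}'
python3 - <<'E'
from h import *
a=get_image("scene")[225:345,235:405];b=get_image("side")[200:350,250:390]
a=cv2.resize(a,(425,300),interpolation=cv2.INTER_CUBIC);b=cv2.resize(b,(373,400),interpolation=cv2.INTER_CUBIC)
o=np.zeros((400,798,3),np.uint8);o[:300,:425]=a;o[:,425:]=b;cv2.imwrite("pics/close.png",o)
E
```

```text
clock: 7.85
position: [0.4978, 0.0758, 0.0933]
ee_rot: [-0.001, 0.69, 0.724, 0.001]
contact_force: [-1.3, 8.2, 4.0]
width: -0.0
gripper_force: 4.7
clock: 8.15
position: [0.4978, 0.0757, 0.0933]
ee_rot: [-0.002, 0.69, 0.724, 0.002]
contact_force: [-1.6, 13.3, 3.9]
width: -0.0002
gripper_force: 6.1
```

View pics/close.png

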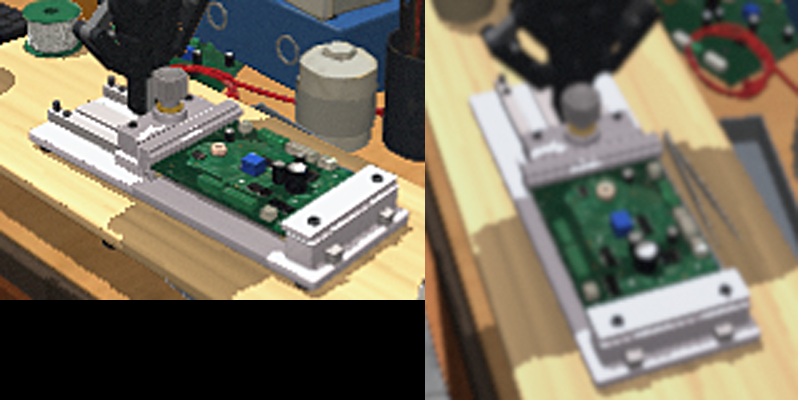

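```bash
python3 -m crank '{"translation":[[3,0,0],[17,0,0],[0,0,-35],[0,0,-35],[0,0,-30],[0,0,0],[0,0,0],[0,0,0]],"roll":[0,0,0,0,0,0,0,0],"fingers":[0,0,0,0,1,1,1,1]}'
python3 - <<'E'
from h import *
import pickle
c=camera_info("wrist");im=get_image("wrist");pickle.dump(c,open("w2.pkl","wb"));cv2.imwrite("pics/w2.png",im)
print(manip.get_state()["position"],manip.get_state()["qpos"])
p=(np.array([.4985,.050,.137]));print(cv2.projectPoints(p,c["rvec"],c["tvec"],c["mtx"],c["D"])[0])
E
```

```text
clock: 9.05
position: [0.4963, 0.0923, 0.192]
ee_rot: [-0.0, 0.689, 0.725, -0.001]
contact_force: [-0.3, -0.2, 0.1]
width: 0.058
gripper_force: 0.0
[0.49613734 0.0924905  0.19181247] [ 4.70374678e-02  1.98733250e-01  1.71318108e+00 -9.89549965e-04
  1.23245811e+00 -2.57459588e-03]
[[[314.70750163 337.62774471]]]
```

View pics/w2.png

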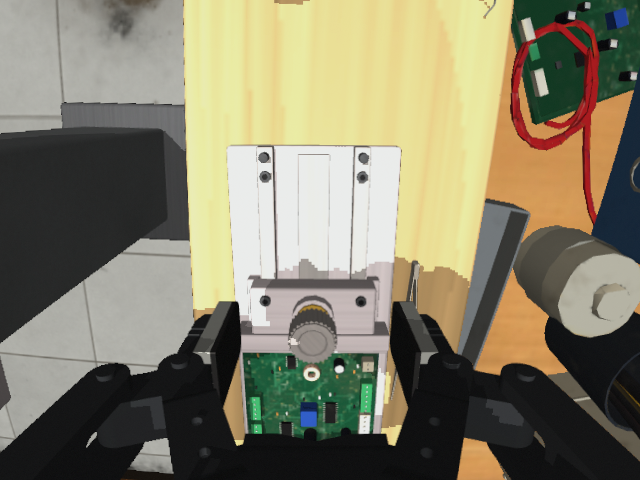

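```bash
python3 - <<'E'
from h import *
import pickle
c=pickle.load(open("w2.pkl","rb"))
for z in(.135,.138):print(plane(c,(312,343),z))
E
python3 -m crank '{"translation":[[-25,-1,0],[-20,0,0],[0,0,0],[0,0,0],[0,0,0],[0,0,0],[0,0,0],[0,0,0]],"roll":[0,0,-0.144,-0.144,-0.144,-0.144,-0.144,-0.144],"fingers":[1,1,1,1,1,1,1,1]}'
python3 -m crank '{"translation":[[0,0,0],[0,0,0],[0,0,0],[0,0,0],[0,0,0],[0,0,0]],"roll":[-0.144,-0.144,-0.144,-0.144,-0.144,-0.144],"fingers":[1,1,1,1,1,1]}'
python3 -m crank '{"translation":[[0,0,0],[0,0,0],[0,0,0],[0,0,0],[0,0,0],[0,0,0],[0,0,0]],"roll":[-0.144,-0.144,-0.144,-0.144,-0.144,-0.144,0],"fingers":[1,1,1,1,1,1,1]}'
python3 -c "
from rig import manip
print(manip.get_state()['qpos'])"
```

```text
[0.49719088 0.04520944 0.135     ]
[0.4971268  0.04706859 0.138     ]
clock: 9.9
position: [0.4975, 0.0478, 0.1918]
ee_rot: [-0.001, 0.32, 0.948, -0.001]
contact_force: [0.6, -0.2, -0.0]
width: 0.0857
gripper_force: 0.0
clock: 10.5
position: [0.4975, 0.0478, 0.1918]
ee_rot: [-0.001, -0.106, 0.994, -0.0]
contact_force: [0.5, 0.6, -0.6]
width: 0.0855
gripper_force: 0.0
clock: 11.2
position: [0.4976, 0.0479, 0.192]
ee_rot: [-0.001, -0.51, 0.86, 0.001]
contact_force: [0.3, 0.3, 1.4]
width: 0.0855
gripper_force: 0.0
[-4.30617053e-02  1.91357118e-01  1.72257973e+00 -4.95975316e-04
  1.23029050e+00 -2.68461449e+00]
```

```bash
python3 -m crank '{"translation":[[0,0,30],[0,0,25],[0,0,15],[0,0,8],[0,0,0]],"roll":[0,0,0,0,0],"fingers":[1,1,1,1,1]}' 20
python3 -m crank '{"translation":[[0,0,0],[0,0,0],[0,0,0],[0,0,0],[0,0,0],[0,0,0],[0,0,0],[0,0,0]],"roll":[0,0,0,0,0,0,0,0],"fingers":[0.5,0.4,0.35,0.3,0.25,0.2,0.2,0.2]}' 20
python3 -c "
from rig import manip
s=manip.get_state();print(s['moment'],s['position'])"
```

```text
clock: 11.7
position: [0.4973, 0.0481, 0.1139]
ee_rot: [-0.001, -0.51, 0.86, 0.001]
contact_force: [-0.2, 0.2, 0.1]
width: 0.0856
gripper_force: 0.0
clock: 12.5
position: [0.4978, 0.0486, 0.116]
ee_rot: [0.0, -0.51, 0.86, 0.0]
contact_force: [-2.8, 1.6, 5.9]
width: 0.0248
gripper_force: 20.8
[ 0.27373203  0.45156633 -0.01399179] [0.49777598 0.04856416 0.11595457]
```

```bash
python3 -m crank '{"translation":[[0,0,-2],[0,0,0],[0,0,0],[0,0,0]],"roll":[0,0,0,0],"fingers":[0.2,0.2,0.2,0.2]}' 40
python3 - <<'E'
from h import *
s=manip.get_state();print(s['moment'],s['position'])
a=get_image("scene")[205:345,215:405];b=get_image("side")[180:330,250:390]
a=cv2.resize(a,(427,315),interpolation=cv2.INTER_CUBIC);b=cv2.resize(b,(373,400),interpolation=cv2.INTER_CUBIC)
o=np.zeros((400,800,3),np.uint8);o[:315,:427]=a;o[:,427:]=b;cv2.imwrite("pics/grip.png",o)
E
```

```text
clock: 12.9
position: [0.4977, 0.0484, 0.1167]
ee_rot: [-0.001, -0.51, 0.86, 0.001]
contact_force: [-1.0, 2.8, -5.2]
width: 0.0248
gripper_force: 40.2
[ 0.33616618  0.06557047 -0.01311436] [0.49766612 0.04839647 0.11668852]
```

View pics/grip.png

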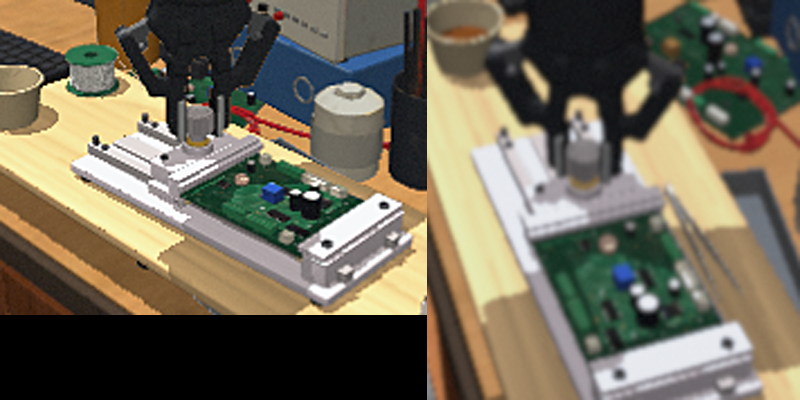

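```bash
cat > m.sh <<'E'
python3 -c "
from rig import manip
s=manip.get_state();print('Mz',round(s['moment'][2],3),'q6',round(s['qpos'][5],3),'F',s['contact_force'].round(1))"
E
python3 -m crank '{"translation":[[0,0,1],[0,0,0],[0,0,0.2],[0,0,0],[0,0,0.2],[0,0,0],[0,0,0],[0,0,0]],"roll":[0.14,0.14,0.14,0.14,0.14,0.14,0.14,0]}' 40 ; sh m.sh

```

```text
Mz -0.059 q6 -2.685 F [-1.5  2.6 -6.4]validation failed for argument at $...
```

```bash

python3 -m crank '{"translation":[[0,0,1],[0,0,0],[0,0,0.2],[0,0,0],[0,0,0.2],[0,0,0],[0,0,0],[0,0,0]],"roll":[0.14,0.14,0.14,0.14,0.14,0.14,0.14,0],"fingers":[0.2,0.2,0.2,0.2,0.2,0.2,0.2,0.2]}' 40 ; sh m.sh

```

```text
clock: 13.8
position: [0.4981, 0.0475, 0.1161]
ee_rot: [-0.0, -0.046, 0.999, -0.001]
contact_force: [-1.8, -0.3, -2.4]
width: 0.0248
gripper_force: 40.7
Mz -0.105 q6 -1.705 F [-1.8 -0.3 -2.4]
```

```bash

python3 -m crank '{"translation":[[0,0,0.2],[0,0,0],[0,0,0],[0,0,0],[0,0,0]],"roll":[0.1,0.1,0.1,0.1,0.1],"fingers":[0.2,0.2,0.2,0.2,0.2]}' 40 ; sh m.sh
python3 -m crank '{"translation":[[0,0,0.2],[0,0,0],[0,0,0],[0,0,0]],"roll":[0.1,0.1,0.1,0],"fingers":[0.2,0.2,0.2,0.2]}' 40 ; sh m.sh
python3 -m crank '{"translation":[[0,0,0],[0,0,0],[0,0,0],[0,0,0]],"roll":[0.1,0.1,0.1,0],"fingers":[0.2,0.2,0.2,0.2]}' 40 ; sh m.sh

```

```text
clock: 14.3
position: [0.4978, 0.047, 0.116]
ee_rot: [-0.0, 0.203, 0.979, -0.001]
contact_force: [-2.3, -1.7, -1.0]
width: 0.0246
gripper_force: 40.7
Mz 0.028 q6 -1.204 F [-2.3 -1.7 -1. ]
clock: 14.7
position: [0.4975, 0.0469, 0.1158]
ee_rot: [-0.0, 0.345, 0.938, -0.001]
contact_force: [-3.9, -2.7, 1.0]
width: 0.0246
gripper_force: 40.9
Mz -0.036 q6 -0.908 F [-3.9 -2.7  1. ]
clock: 15.1
position: [0.4971, 0.0469, 0.1157]
ee_rot: [-0.0, 0.482, 0.876, -0.002]
contact_force: [-4.2, -3.5, 1.2]
width: 0.0246
gripper_force: 40.9
Mz -0.03 q6 -0.608 F [-4.2 -3.5  1.2]
```

```bash

python3 -m crank '{"translation":[[-1,-2,0],[0,0,0],[0,0,0],[0,0,0],[0,0,0]],"roll":[0,0.1,0.1,0.1,0],"fingers":[0.2,0.2,0.2,0.2,0.2]}' 40 ; sh m.sh
python3 -m crank '{"translation":[[0,0,0.2],[0,0,0],[0,0,0],[0,0,0]],"roll":[0.1,0.1,0.1,0],"fingers":[0.2,0.2,0.2,0.2]}' 40 ; sh m.sh
python3 -m crank '{"translation":[[0,0,0],[0,0,0],[0,0,0],[0,0,0]],"roll":[0.1,0.1,0.1,0],"fingers":[0.2,0.2,0.2,0.2]}' 40 ; sh m.sh

```

```text
clock: 15.6
position: [0.4967, 0.0464, 0.1156]
ee_rot: [-0.0, 0.608, 0.794, 0.0]
contact_force: [-2.9, 0.3, 0.4]
width: 0.0247
gripper_force: 40.8
Mz 0.001 q6 -0.312 F [-2.9  0.3  0.4]
clock: 16.0
position: [0.4964, 0.0465, 0.1154]
ee_rot: [-0.001, 0.719, 0.695, -0.0]
contact_force: [-4.7, 0.3, 1.6]
width: 0.0242
gripper_force: 41.0
Mz -0.06 q6 -0.013 F [-4.7  0.3  1.6]
clock: 16.4
position: [0.4961, 0.0468, 0.1153]
ee_rot: [-0.001, 0.815, 0.579, -0.0]
contact_force: [-3.9, 1.1, 4.2]
width: 0.0246
gripper_force: 41.0
Mz 0.005 q6 0.288 F [-3.9  1.1  4.2]
```

```bash

for i in 1; do
python3 -m crank '{"translation":[[0,0,-0.3],[0,0,0],[0,0,0],[0,0,0]],"roll":[0.1,0.1,0.1,0],"fingers":[0.2,0.2,0.2,0.2]}' 40 ; sh m.sh
python3 -m crank '{"translation":[[0,0,0],[0,0,0],[0,0,0],[0,0,0]],"roll":[0.1,0.1,0.1,0],"fingers":[0.2,0.2,0.2,0.2]}' 40 ; sh m.sh
done
```

```text
clock: 16.8
position: [0.4959, 0.047, 0.1153]
ee_rot: [-0.001, 0.893, 0.451, -0.001]
contact_force: [-4.3, 1.7, 1.1]
width: 0.0246
gripper_force: 40.9
Mz 0.003 q6 0.588 F [-4.3  1.7  1.1]
clock: 17.2
position: [0.4958, 0.0473, 0.1153]
ee_rot: [-0.001, 0.95, 0.313, -0.001]
contact_force: [-4.2, 2.9, 1.7]
width: 0.0246
gripper_force: 40.9
Mz 0.223 q6 0.887 F [-4.2  2.9  1.7]
```

```bash

for i in 1 2 3; do python3 -m crank '{"translation":[[0,0,0]],"roll":[0],"fingers":[0.2]}' >/dev/null; sh m.sh; done
python3 -m crank '{"translation":[[0,0,0],[0,0,0]],"roll":[0.1,0],"fingers":[0.2,0.2]}' >/dev/null; sh m.sh
for i in 1 2 3; do python3 -m crank '{"translation":[[0,0,0]],"roll":[0],"fingers":[0.2]}' >/dev/null; sh m.sh; done
```

```text
Mz 0.288 q6 0.885 F [-5.5  2.7  0. ]
Mz 0.245 q6 0.885 F [-5.3  2.8  0.1]
Mz 0.271 q6 0.885 F [-5.4  2.6  0.9]
Mz 0.279 q6 0.987 F [-4.1  3.5  0.9]
Mz 0.251 q6 0.985 F [-4.3  3.5  1.2]
Mz 0.276 q6 0.985 F [-5.4  2.7  2.2]
Mz 0.315 q6 0.985 F [-4.9  2.1  0.7]
```

```bash

python3 -m crank '{"translation":[[0,0,0],[0,0,0]],"roll":[0.1,0],"fingers":[0.2,0.2]}' >/dev/null; sh m.sh
for i in 1 2 3 4; do python3 -m crank '{"translation":[[0,0,0]],"roll":[0],"fingers":[0.2]}' >/dev/null; sh m.sh; done
```

```text
Mz 0.29 q6 1.087 F [-4.1  3.1  1.4]
Mz 0.323 q6 1.085 F [-5.4  3.5  0.8]
Mz 0.33 q6 1.085 F [-5.3  4.2  1.7]
Mz 0.325 q6 1.085 F [-5.3  3.9  0.6]
Mz 0.305 q6 1.085 F [-4.9  4.   1.5]
```

```bash

python3 -m crank '{"translation":[[0,0,0],[0,0,0],[0,0,-1],[0,0,-10],[0,0,-30],[0,0,-40],[0,0,-40],[0,0,0]],"roll":[0,0,0,0,0,0,0,0],"fingers":[0.5,0.5,0.5,0.5,0.5,0.5,0.5,0.5]}'
python3 - <<'E'
from h import *
a=get_image("scene")[205:345,215:405];b=get_image("side")[180:330,250:390]
a=cv2.resize(a,(427,315),interpolation=cv2.INTER_CUBIC);b=cv2.resize(b,(373,400),interpolation=cv2.INTER_CUBIC)
o=np.zeros((400,800,3),np.uint8);o[:315,:427]=a;o[:,427:]=b;cv2.imwrite("pics/end.png",o)
E
```

```text
clock: 19.4
position: [0.5013, 0.046, 0.2433]
ee_rot: [0.002, 0.977, 0.215, 0.007]
contact_force: [0.3, -0.9, -0.0]
width: 0.0425
gripper_force: 0.0
```

View pics/end.png

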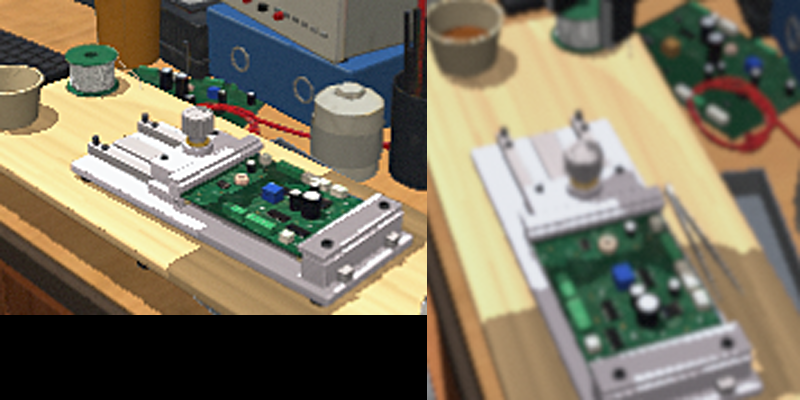

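The last picture shows the board square between the jaws, with the jaw still closed at its edge (about (190,190) left, (545,235) right). The gripper is clear and the things beside the holder are in place, so I'm handing in.

```bash
python3 -c "
from rig import manip
print(manip.sign_off())"
```

```text
the job is handed in; nothing more can be done
None
```

The job is handed in: the board sits square against the fixed jaw with the sliding jaw closed on it, the thumbscrew is seated at about 0.32 N m, and the gripper is clear. The sign-off returned no verdict, so I don't know the score.

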